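# Gauge a window pivot pin in the go / no-go snap gauge and rack it as passed

### The arm

A 7-joint arm with a two-finger parallel gripper is mounted at the origin on the work surface. World frame = base frame: x ahead of the robot, y to its left, z up, the work surface at z = 0. Lengths are in m, angles in rad, forces in N, time in s.
With the tool pointing down it reaches from about 0.425 to 0.875 m from the base axis. Payload 4.7 kg.
Tool frame: the origin (TCP) lies midway between the tips of the shut fingers; the grasp point (between the pads) lies 19 mm behind it; z points along the fingers, y is the line along which they close (so a half turn about z gives the same grasp; the last joint's range is limited). The gripper opens to 87 mm and grips with 3 to 60 N. Pads are 19 mm wide; open, the fingers measure 117 mm over their backs; the gripper's body (75 mm by 190 mm) begins 51 mm behind the grasp point.
Start: joints at [-1.235, 0.321, -0.07, 1.45, 0.023, 1.371, -0.057], TCP at [0.206, 0.617, 0.197] pointing down, gripper open.
Joint ranges: [-2.86, 2.86], [-0.3, 2.09], [-1.38, 1.24], [0.06, 2.45], [-1.56, 4.7], [0.09, 2.05], [-2.69, 2.69]. Speed limits (rad/s): [2.57, 2.57, 3.14, 3.14, 3.14, 3.14, 3.14].

### API

Orientations are given as a rotation vector (axis times angle).
In Python, from bench import ctrl gives the robot as it stands. The module is installed in compiled form; this text tells all that it offers.
- The arm moves only by the shell command python3 -m handwheel 'ROWS' [FORCE]. ROWS is JSON, a list of rows, each a list of 7 numbers: the finger opening in m, from 0 to 0.087, then the shift along the tool's x, y, z in m, then the turn, a rotation vector about the tool's x, y, z in degrees. A call has 1 to 12 rows; each row shifts and turns the commanded pose from where the row before left it, along the tool's axes as they then stand; what a row does not reach is not made up. A row lasts 1/8 s, in which the tool goes at most 62.5 mm and 10.7 degrees, less where a joint would pass 70% of its speed; a pose out of reach is approached as far as the arm can. A call is refused whole if a number of a shift passes 0.0625 or a number of a turn 10.7, either way. A call with a gripper value outside its range is refused whole. The fingers move at their own pace and stop on an object; FORCE is the grip in N (left out, the last holds). Time passes only in rows, so rows that do not move let the fingers close. It gives the time, the measured TCP pose, the force, the opening and the grip force at its end, in the units of the state.
- ctrl.get_state(): the state, without advancing time (a new reading comes with each control period).
- ctrl.get_image(name): name is "side" or "top" or "wrist"; returns (picture, depth): 420x560x3 uint8, blue, green, red; 420x560 float32, m along the optical axis (not along the pixel's ray), 0 where there is no reading.
- ctrl.camera_info(name): a dict with "intrinsics" (3x3 intrinsics, pixels), "D" ([k1, k2, p1, p2, k3] as OpenCV has them; the pictures are not rectified), "R" (3x3) and "t" (3): a world point X has camera coordinates R X + t. Camera axes: x right, y down, z forward; pixel columns grow to the right and rows downward; lengths in m; the calibration is good to about 2 mm. A picture is of the moment at which its call begins: read the wrist's pose just before it. camera_info takes no time and is no camera call; for the wrist camera it gives the pose at the moment of the call.
- ctrl.close_job(): hands the job in; it is judged then, once.
The state is a dict: "time": time; "joint_positions": joint angles; "qd": joint speeds; "joint_torque": joint torques, N m; "position": TCP position; "tool_rot": TCP orientation; "ft_force": force on the tool from outside, world axes, zero at the start; "torque": the same for the moment, N m; "grip_width": opening from 0.0 (shut) to 1.0 (fully open); "grip_force": force on a finger pad.
Only numpy, scipy, OpenCV 4.12 (cv2) and the standard library are available. Lean on these libraries where they do the work, as an engineer would, in place of code of your own. Each camera call takes 0.05 s, during which the arm holds its last target. There are 200 camera calls.

### The job

Gauge the bronze pivot pin that stands in the bare-wood block: holding it upright by its square head, slide its shank into the open mouth of the snap gauge, through the gap at the green go anvil and on until the red no-go anvil stops it, and keep it pressed there for about a second with light finger pressure (about 5 N), never forcing the pin in the gauge (12 N is too much) nor letting it lean more than 4 degrees. Then take it out of the gauge and stand it, lowered fully home and not dropped, in the free hole of the green block beside the pins already passed, leaving everything else where it is.

Things in the scene. Friction and masses are not known exactly. Their poses are not given: they have to be found in the camera images.
- pin: The pin to be gauged: solid bronze, 220 g (+-20 %), standing upright in the bare-wood block. Round shank 16 mm thick, 65 mm long (foot chamfered 2 mm), under a square head 24 x 24 x 26 mm tall; 91 mm long in all. Origin at the centre of the foot, z along the pin to the head, x and y square to the head's flats. At the start the foot is 10 mm, the head 75 to 101 mm above the table.
- pin_head (a point): Centre of the pin's square head, 78 mm above its foot: the place to grip it.
- pin_gauged (a point): Point on the pin's axis 35 mm above its foot, 43 mm below the head's centre: the part of the shank to bring level with the gauge's anvils (65 mm above the table, foot then at 30 mm).
- gauge: Snap gauge: grey C-shaped frame 104 x 78 mm, lying level on a fixed blue stand, its throat open to -x. Origin on the table below the middle of the go gap; the pin is slid in along +x, y = 0 is the middle of the go gap. Frame 56 to 74 mm above the table (77 mm on the black grip plates at its back); stand base below it 14 mm high. Anvil faces upright, 58 to 72 mm above the table.
- fixed_anvil (a point): Middle of the lead-in part of the long fixed steel anvil, at gauge x = -20, y = +8.5 mm, 65 mm high. Its flat face (y = +8.5) runs from x = -26 to +60 mm, with a rounded nose to x = -30. Ahead of the go anvil (x below -14) the throat is open to -y, so the pin can be brought up here and moved to +y until it touches: this finds the gap more truly than the readings.
- go_anvil: Green go anvil, fixed, facing the fixed anvil from x = -6 to +6 mm of the gauge, face at y = -8.5 mm, edges rounded 3 mm: go gap 17 mm wide, 0.5 mm room on each side of a 16 mm pin. Origin and axes are those of the gauge.
- nogo_anvil: Red no-go anvil, 12 mm along x, face at y = -4.5 mm of the gauge: a 13 mm gap, which stops the pin. Its carriage is clamped anywhere in an 18 mm slot (room for thicker pins), so the pin's axis is stopped somewhere from x = +19 to +38 mm: the reading (origin and axes of the gauge) does not show where; feel for it. Pushing on, force rises by 3 N or more per mm.
- go_gap (a point): Centre of the go gap, 65 mm above the table.
- wait_block: Bare-wood block 110 x 48 x 50 mm, fixed, with two 18 mm holes 40 mm deep in a row along its x at -27.5 and +27.5 mm; the pin stands in the first, the other is empty. Origin at the centre of its underside.
- pass_block: Green block 165 x 48 x 50 mm, fixed, for passed pins: three 18 mm holes (1 mm room all round a pin, mouths chamfered by 2 mm), 40 mm deep, in a row along its x at -55, 0 and +55 mm. The first two hold passed pins, the one at +55 mm is free. Origin at the centre of its underside.
- free_hole (a point): Centre of the floor of the green block's free hole, 10 mm above the table and 40 mm below the hole's mouth. A seated pin has its foot here. Its axes are those of the block.
- passed_a: A pin like the one to be gauged, already passed, standing in the green block's hole at -55 mm. Leave it.
- passed_b: A second passed pin, in the green block's middle hole, 55 mm from the free hole. Leave it.
- hammer: Hammer lying on the table, bystander.
- putty_knife: Flat putty knife lying on the table, bystander.
- flux_jar: Jar 60 mm wide and 80 mm tall, bystander.
- setting_master: The gauge's setting master: small steel stub, 16 mm in diameter on a 40 mm round foot, 45 mm tall, bystander.
- nail_tray: Orange tray of glazing nails, 110 x 80 x 28 mm, bystander.
- tape: Blue roll of tape, 90 mm wide and 24 mm tall, bystander.
Mind the look-alikes: they are no part of the job. What is shaped like the pin but orange or purple is not meant.

How it is judged:
On the way, in this order (a step that is already met when the one before it is completed fails the run):
1. the upright pin's shank is in the go gap (y of pin_gauged in the frame of gauge between -0.004 and 0.004 m and z of pin_gauged in the frame of gauge between 0.035 and 0.09 m and angle between pin's own z axis and vertical below 0.12 rad and x of pin_gauged in the frame of gauge between -0.006 and 0.006 m), for 0.04 s.
2. the pin has come wholly through the go gap (axis more than 14 mm past its middle) (y of pin_gauged in the frame of gauge between -0.004 and 0.004 m and z of pin_gauged in the frame of gauge between 0.035 and 0.09 m and angle between pin's own z axis and vertical below 0.12 rad and x of pin_gauged in the frame of gauge above 0.014 m), for 0.05 s.
3. the no-go anvil stops the pin: it is pressed there with more than 3 N for 0.5 s (y of pin_gauged in the frame of gauge between -0.004 and 0.004 m and z of pin_gauged in the frame of gauge between 0.035 and 0.09 m and angle between pin's own z axis and vertical below 0.12 rad and x of pin_gauged in the frame of gauge between 0.016 and 0.041 m and contact force between pin and nogo_anvil above 3 N), for 0.5 s.
At the end, for the whole second after the job is handed in: the pin stands upright (within 0.1 rad), released and at rest in the free hole of the green block, its foot on the hole's floor (within 3 mm) and on the hole's axis (within 3 mm) (horizontal distance between pin and free_hole below 0.003 m and z of pin in the frame of free_hole below 0.003 m and angle between pin's own z axis and vertical below 0.1 rad and linear speed of pin below 0.02 m/s); the robot touches nothing.
It fails at once if the pin is forced: more than 12 N between pin and gauge, or it is driven into the no-go gap (contact force between pin and gauge above 12 N or (y of pin_gauged in the frame of gauge between -0.004 and 0.004 m and z of pin_gauged in the frame of gauge between 0.035 and 0.09 m and x of pin_gauged in the frame of gauge above 0.045 m)).
It fails at once if the pin tilts by more than 0.07 rad (4 degrees) in the gauge's throat, which spoils the reading (y of pin_gauged in the frame of gauge between -0.012 and 0.012 m and z of pin_gauged in the frame of gauge below 0.09 m and x of pin_gauged in the frame of gauge between -0.01 and 0.052 m and angle between pin's own z axis and vertical above 0.07 rad).
It fails at once if the pin is dropped: let go over the green block with its foot more than 10 mm above the hole's floor (horizontal distance between pin and free_hole below 0.03 m and z of pin in the frame of free_hole above 0.01 m and contact force between the fingers and pin below 0.2 N).
It fails at once if a passed pin is moved by more than 10 mm (distance of any of passed_a, passed_b from where it was at the start of the episode above 0.01 m).
It fails at once if a bystander is moved by more than 20 mm (distance of any of hammer, putty_knife, flux_jar, setting_master, nail_tray, tape from where it was at the start of the episode above 0.02 m).
It also fails if it takes over 61 s, if anything falls off the work surface, if the arm or the gripper's body presses on something with over 40 N, if the wrist force passes 120 N, or if a joint passes its speed limit or range.

## Working session

There is one attempt and no reset: what is moved stays moved. The work goes in short steps, Python scripts to look and compute and a shell command to move; the robot and the scene stay as the last step left them, time stands still between calls to the robot, and variables do not carry over. Pictures are saved under pics/ and viewed, at most 10 in all, crops included, and the job is handed in when it is done.

```bash
mkdir -p pics
cat > h.py <<'E'
import numpy as np, cv2, json
from bench import ctrl
def snap(n,f):
    i=ctrl.camera_info(n); im,d=ctrl.get_image(n); cv2.imwrite('pics/%s.png'%f,im)
    np.savez('pics/%s.npz'%f,im=im,d=d,K=i['intrinsics'],D=i['D'],R=i['R'],t=i['t']); return im,d,i
def load(f): return np.load('pics/%s.npz'%f)
def ray(c,u,v):
    p=cv2.undistortPoints(np.array([[[u,v]]],float),np.array(c['K'],float),np.array(c['D'],float))[0,0]
    R=np.array(c['R']);o=-R.T@np.array(c['t']); return o,R.T@np.array([p[0],p[1],1.])
def atz(c,u,v,z):
    o,r=ray(c,u,v); return o+r*(z-o[2])/r[2]
def dep(c,u,v):
    o,r=ray(c,u,v); return o+r*c['d'][int(v),int(u)]
E
python3 - <<'E'
from h import *
snap('top','top0');snap('side','side0')
s=ctrl.get_state();print({k:np.round(v,3) for k,v in s.items()})
for n in('top','side'):
    c=load(n+'0');print(n,c['K'],-c['R'].T@c['t'],c['R'])
E
```

```text
{'time': np.float64(0.1), 'joint_positions': array([-1.235,  0.322, -0.07 ,  1.452,  0.023,  1.371, -0.057]), 'qd': array([ 0.   , -0.002, -0.001, -0.004,  0.   ,  0.   , -0.   ]), 'joint_torque': array([-0.0000e+00, -4.9258e+01, -4.0600e-01, -3.1340e+01, -6.4000e-02,
        3.9000e-02,  0.0000e+00]), 'position': array([0.205, 0.616, 0.196]), 'tool_rot': array([-5.030e-01, -3.101e+00,  3.000e-03]), 'ft_force': array([ 0.038, -0.263,  0.981]), 'torque': array([ 0.007, -0.069,  0.006]), 'grip_force': np.float64(0.0), 'grip_width': np.float64(1.002)}
top [[491.10221538   0.         280.81664974]
 [  0.         491.10221538 211.01841718]
 [  0.           0.           1.        ]] [ 0.22455527 -0.01972285  1.64437825] [[-2.20078830e-02 -9.99750184e-01 -3.90162221e-03]
 [-9.84280235e-01  2.23510477e-02 -1.75193750e-01]
 [ 1.75237189e-01 -1.53539143e-05 -9.84526245e-01]]
side [[509.67095659   0.         270.20532869]
 [  0.         509.67095659 214.16240096]
 [  0.           0.           1.        ]] [0.07645465 1.12697809 1.06889018] [[-0.94414974 -0.32897927 -0.01881225]
 [-0.19078614  0.59230746 -0.78279788]
 [ 0.26866691 -0.7354893  -0.62199162]]
```

View pics/top0.png

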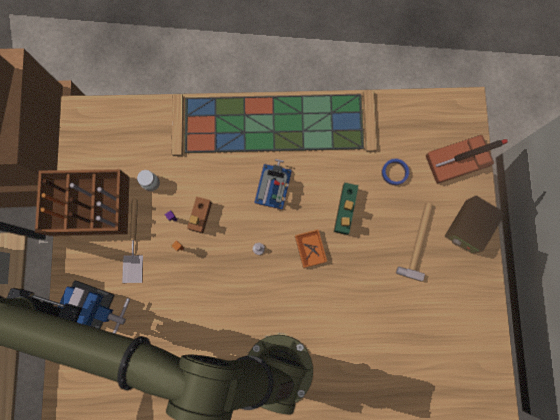

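View pics/side0.png

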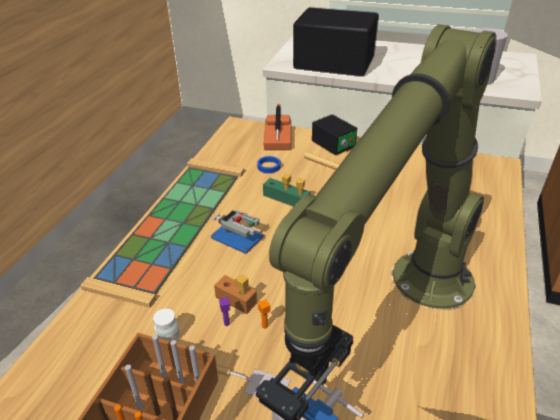

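Top view: wood block ≈(199,215) with the bronze pin ≈(194,219), gauge ≈(273,187), green block ≈(346,209) with its free hole at the upper end. In the side view they sit at (237,292), (238,228) and (287,190). Next I'll enlarge these areas.

Run:
```python
from h import *
a=cv2.imread('pics/top0.png')[155:255,165:365]; cv2.imwrite('pics/topc.png',cv2.resize(a,None,fx=4,fy=4,interpolation=cv2.INTER_CUBIC))
a=cv2.imread('pics/side0.png')[165:315,200:330]; cv2.imwrite('pics/sidec.png',cv2.resize(a,None,fx=4,fy=4,interpolation=cv2.INTER_CUBIC))
```

```text
(no output)
```

View pics/topc.png

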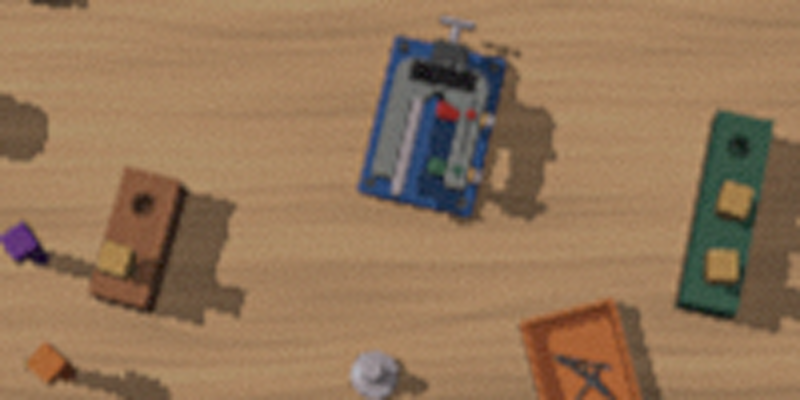

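View pics/sidec.png

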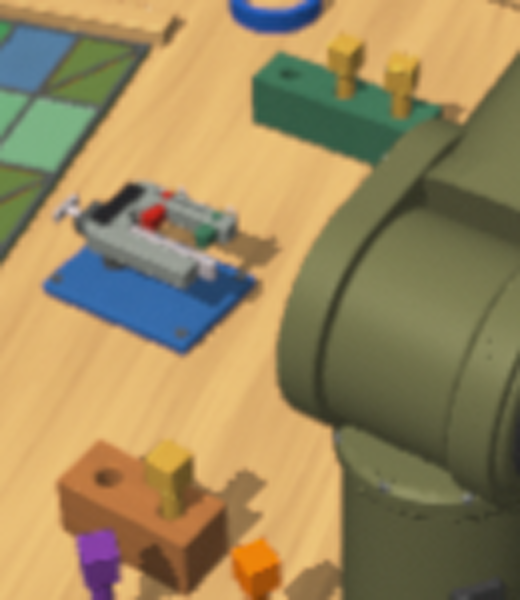

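Crops: pin head top at top-crop (116,257), side-crop (170,453). Free hole at (738,147), side (289,74). The white fixed anvil runs from (398,190) to (416,97), green go anvil at (437,165), red no-go at (447,110).

Run:
```python
from h import *
T,S=load('top0'),load('side0')
tf=lambda p:(165+p[0]/4-.375,155+p[1]/4-.375); sf=lambda p:(200+p[0]/4-.375,165+p[1]/4-.375)
def tri(a,b):
    o1,r1=ray(T,*tf(a));o2,r2=ray(S,*sf(b))
    k=np.linalg.lstsq(np.c_[r1,-r2],o2-o1,rcond=None)[0];p,q=o1+r1*k[0],o2+r2*k[1]
    return np.round((p+q)/2,4),'gap',round(np.linalg.norm(p-q),4)
print('head',tri((116,256),(170,453)),atz(T,*tf((116,257)),.101),dep(T,*tf((116,257))))
print('waithole',tri((143,203),(108,477)),atz(T,*tf((143,203)),.05))
print('free',tri((738,147),(289,74)),atz(T,*tf((738,147)),.05))
print('pb',atz(T,*tf((735,201)),.101),'pa',atz(T,*tf((722,266)),.101),tri((722,266),(402,68)),tri((735,201),(346,48)))
for n,p in dict(fa0=(398,190),fa1=(416,97),go=(437,165),ng=(447,110)).items(): print(n,atz(T,*tf(p),.072))
for n,p in dict(bl=(360,190),br=(470,217),tr=(508,60),tl=(398,37)).items(): print('base',n,atz(T,*tf(p),.014))
```

```text
head (array([0.4794, 0.2582, 0.0984]), 'gap', np.float64(0.0041)) [0.48017186 0.25824228 0.101     ] [0.47993668 0.25798654 0.10242   ]
waithole (array([0.5326, 0.2458, 0.0459]), 'gap', np.float64(0.003)) [0.53331    0.24556057 0.05      ]
free (array([ 0.57  , -0.2483,  0.0465]), 'gap', np.float64(0.0003)) [ 0.56937172 -0.2477637   0.05      ]
pb [ 0.51429885 -0.23603955  0.101     ] pa [ 0.46201586 -0.22330796  0.101     ] (array([ 0.4622, -0.2248,  0.0914]), 'gap', np.float64(0.0025)) (array([ 0.515 , -0.2374,  0.0924]), 'gap', np.float64(0.0017))
fa0 [0.53512838 0.03405325 0.072     ]
fa1 [0.61273206 0.01799242 0.072     ]
go [0.55522637 0.00183976 0.072     ]
ng [ 0.60117642 -0.00727707  0.072     ]
base bl [0.54731518 0.06817254 0.014     ]
base br [ 0.52199333 -0.02432402  0.014     ]
base tr [ 0.65776305 -0.05989596  0.014     ]
base tl [0.68025779 0.03387743 0.014     ]
```

```bash
cat >> h.py <<'E'
from scipy.spatial.transform import Rotation as Ro
def go(p,yaw,s=None):
    "needed tool-frame shift (mm) and yaw turn (deg about tool z) for TCP p with tool y at yaw deg, tool down"
    s=s or ctrl.get_state(); R=Ro.from_rotvec(s['tool_rot'])
    y=np.radians(yaw); Y=np.array([np.cos(y),np.sin(y),0]);Z=np.array([0,0,-1.]);G=Ro.from_matrix(np.c_[np.cross(Y,Z),Y,Z])
    print('pos',np.round(s['position'],4),'t',round(float(s['time']),2),'shift_mm',np.round(R.inv().apply(np.array(p)-s['position'])*1e3,2),'turn_deg',np.round(np.degrees((R.inv()*G).as_rotvec()),2))
E
python3 -m handwheel '[[0.087,-0.047,-0.0315,0,0,0,0],[0.087,-0.047,-0.0315,0,0,0,0],[0.087,-0.047,-0.0315,0,0,0,0],[0.087,-0.047,-0.0315,0,0,0,0],[0.087,-0.047,-0.0315,0,0,0,0],[0.087,-0.047,-0.0315,0,0,0,0],[0.087,-0.047,-0.0315,0,0,0,0],[0.087,-0.047,-0.0315,0,0,0,0]]' 60
python3 -m handwheel '[[0.087,0,0,0,0,0,10.6],[0.087,0,0,0,0,0,10.6],[0.087,0,0,0,0,0,10.6],[0.087,0,0,0,0,0,10.6],[0.087,0,0,0,0,0,10.6],[0.087,0,0,0,0,0,10.6],[0.087,0,0,0,0,0,10.6],[0.087,0,0,0,0,0,10.6]]'
python3 - <<'E'
from h import *
go([.48,.258,.2],-13); snap('wrist','w1'); c=load('w1');print(-c['R'].T@c['t'],c['R'])
E
```

```text
time: 1.1
position: [0.4833, 0.257, 0.1972]
tool_rot: [-0.503, -3.101, -0.0]
ft_force: [0.6, 0.3, -0.6]
grip_width: 0.998
grip_force: 0.0
time: 2.1
position: [0.4823, 0.2585, 0.197]
tool_rot: [-2.469, -1.943, 0.001]
ft_force: [-0.3, 0.0, -1.0]
grip_width: 1.001
grip_force: 0.0
pos [0.4823 0.2585 0.197 ] t 2.1 shift_mm [-1.03 -2.09 -2.99] turn_deg [-0.03  0.04 -0.58]
[0.50151739 0.3356105  0.38410211] [[ 9.72096028e-01 -2.34583232e-01 -1.43487401e-04]
 [-2.24500367e-01 -9.30490415e-01  2.89460142e-01]
 [-6.80360092e-02 -2.81350841e-01 -9.57190057e-01]]
```

View pics/w1.png

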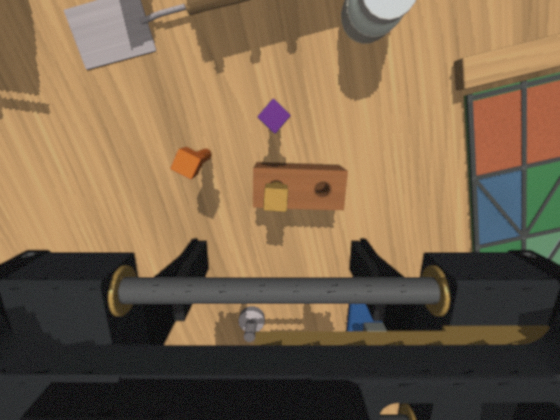

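Wrist view: pin head top centred at ≈(276,197) with its edges along the image axes, so its yaw is about -13°. The gripper sits directly above, and nothing is in the way.

```bash
cat >> h.py <<'E'
def cloud(c):
    h,w=c['d'].shape;v,u=np.mgrid[:h,:w];P=np.stack([u.ravel(),v.ravel()],1).astype(float)[:,None]
    p=cv2.undistortPoints(P,np.array(c['K'],float),np.array(c['D'],float))[:,0]
    d=c['d'].ravel();X=np.c_[p*d[:,None],d]; return ((X-c['t'])@c['R']).reshape(h,w,3)
def head(c,xy,z0=.09,z1=.112,r=.02):
    W=cloud(c);m=(np.hypot(W[...,0]-xy[0],W[...,1]-xy[1])<r)&(W[...,2]>z0)&(W[...,2]<z1)&(c['d']>0)
    q=W[m];b=cv2.minAreaRect((q[:,:2]*1e3).astype(np.float32));return b,np.median(q[:,2]),m.sum(),q[:,:2].mean(0)
E
python3 - <<'E'
from h import *
c=load('w1');t=load('top0')
print('wrist',head(c,(.48,.258)),'top',head(t,(.48,.258)))
print('pix',atz(c,276,197,.101))
o1,r1=ray(c,276,197);o2,r2=ray(t,194-.375,219.25-.375)
k=np.linalg.lstsq(np.c_[r1,-r2],o2-o1,rcond=None)[0];print('tri',o1+r1*k[0],o2+r2*k[1])
im=c['im'][150:235,230:370];cv2.imwrite('pics/w1c.png',cv2.resize(im,None,fx=5,fy=5,interpolation=cv2.INTER_CUBIC))
E
```

```text
wrist (((479.7765808105469, 260.5133972167969), (24.148801803588867, 23.760257720947266), 72.19676971435547), np.float64(0.10069090517734718), np.int64(583), array([0.48012626, 0.26157873])) top (((477.4820556640625, 260.7242431640625), (24.610965728759766, 24.466022491455078), 74.73346710205078), np.float64(0.09989663192545645), np.int64(61), array([0.47677821, 0.25952625]))
pix [0.4812414  0.26288781 0.101     ]
tri [0.48057723 0.2605057  0.09172668] [0.48169516 0.25989876 0.09180253]
```

View pics/w1c.png

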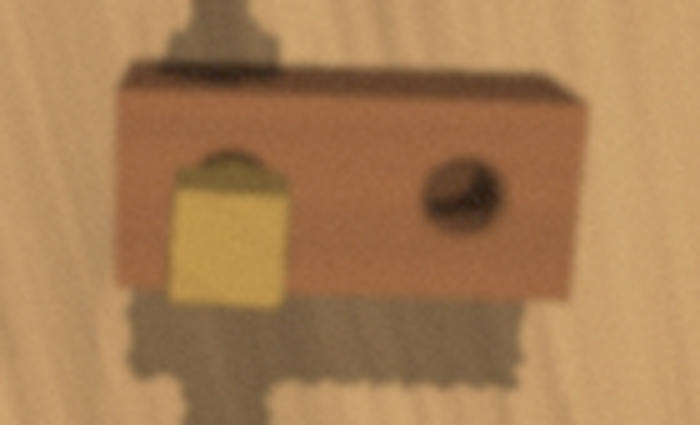

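The pin's head top is at about (0.480, 0.260, 0.101), yaw ≈ -16°. Now the approach.

Run:
```python
from h import *
go([.480,.2602,.069],-16)
```

```text
pos [0.4823 0.2585 0.197 ] t 2.15 shift_mm [  1.18  -2.61 128.  ] turn_deg [-0.03  0.03  2.09]
```

```bash
python3 -m handwheel '[[0.06,0.0012,-0.0026,0,0,0,2.2],[0.06,0,0,0.03,0,0,0],[0.06,0,0,0.03,0,0,0],[0.06,0,0,0.03,0,0,0],[0.06,0,0,0.02,0,0,0],[0.06,0,0,0.018,0,0,0],[0.06,0,0,0,0,0,0],[0.06,0,0,0,0,0,0]]' 60
python3 - <<'E'
from h import *
go([.480,.2602,.069],-16)
E
```

```text
time: 3.15
position: [0.4809, 0.2607, 0.0702]
tool_rot: [2.499, 1.904, 0.002]
ft_force: [-0.2, -0.2, 0.7]
grip_width: 0.688
grip_force: 0.0
pos [0.4809 0.2607 0.0702] t 3.15 shift_mm [-0.75 -0.74  1.17] turn_deg [ 0.05 -0.05  0.59]
```

Close and check forces.

```bash
python3 -m handwheel '[[0.04,0,0,0.001,0,0,0],[0.03,0,0,0,0,0,0],[0.015,0,0,0,0,0,0],[0.015,0,0,0,0,0,0],[0.015,0,0,0,0,0,0]]' 60
python3 -m handwheel '[[0.015,0,0,0,0,0,0],[0.015,0,0,0,0,0,0]]'
```

```text
time: 3.78
position: [0.4804, 0.2605, 0.0686]
tool_rot: [-2.5, -1.903, -0.0]
ft_force: [0.0, -1.0, 0.1]
grip_width: 0.267
grip_force: 59.8
time: 4.03
position: [0.4805, 0.2605, 0.0686]
tool_rot: [-2.5, -1.903, -0.0]
ft_force: [0.0, 0.5, -0.2]
grip_width: 0.266
grip_force: 59.8
```

```bash
python3 -m handwheel '[[0.015,0,0,-0.012,0,0,0],[0.015,0,0,-0.03,0,0,0],[0.015,0,0,-0.044,0,0,0],[0.015,0,0,-0.044,0,0,0],[0.015,-0.02,0.0074,0,0,0,0],[0.015,-0.04,0.0146,0,0,0,0],[0.015,-0.04,0.0146,0,0,0,0],[0.015,-0.04,0.0146,0,0,0,0],[0.015,-0.04,0.0147,0,0,0,0],[0.015,-0.04,0.0147,0,0,0,0],[0.015,0,0,0,0,0,0],[0.015,0,0,0,0,0,0]]'
python3 - <<'E'
from h import *
go([.4995,.027,.199],-13);print(ctrl.get_state()['ft_force']); snap('wrist','w2')
s=ctrl.get_state();c=load('w2')
for z in(.019,-.02,-.059):
    P=np.array(s['position'])+[0,0,z]; q=c['R']@P+c['t'];q=c['K']@q;print(q[:2]/q[2])
E
```

```text
time: 5.52
position: [0.4986, 0.0269, 0.1976]
tool_rot: [-2.499, -1.901, 0.002]
ft_force: [-0.4, 0.8, -2.3]
grip_width: 0.263
grip_force: 59.8
pos [0.4986 0.0269 0.1976] t 5.53 shift_mm [ 0.37  0.86 -1.36] turn_deg [-0.1   0.   -2.47]
[-0.38312814  0.79918805 -2.30574664]
[277.50449982 248.96389109]
[277.75577654 226.99160438]
[277.93440085 211.37223175]
```

View pics/w2.png

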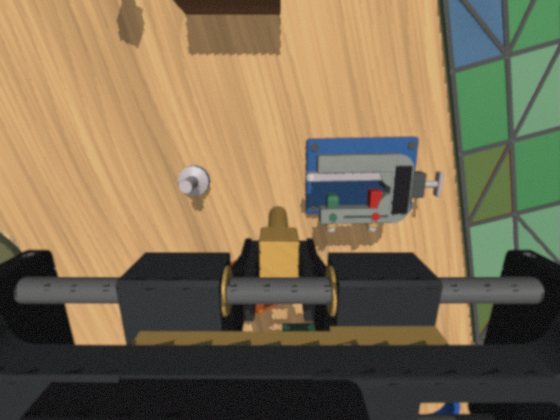

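The wrist view shows the held pin (foot ≈(278,212)) and the whole gauge: white fixed anvil around row 177, green go anvil (333,201), red no-go (375,198). Enlarging.

Run:
```python
from h import *
c=load('w2');im=c['im'][130:240,260:420];cv2.imwrite('pics/w2c.png',cv2.resize(im,None,fx=5,fy=5,interpolation=cv2.INTER_CUBIC))
```

```text
(no output)
```

View pics/w2c.png

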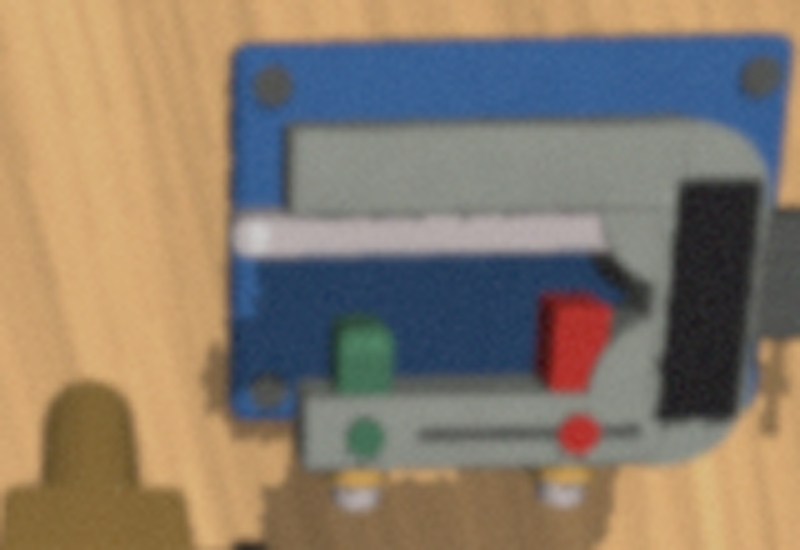

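Run:
```python
from h import *
c=load('w2');f=lambda p:(260+p[0]/5-.4,130+p[1]/5-.4)
A,B=[atz(c,*f(p),.072)for p in((262,257),(598,251))]
e=(B-A)[:2];e/=np.linalg.norm(e);n=np.array([-e[1],e[0]]);print('A',A,'B',B,'len',np.linalg.norm(B-A),'yaw',np.degrees(np.arctan2(e[1],e[0])))
N=atz(c,*f((233,236)),.072)[:2]
G0,G1=[atz(c,*f(p),.072)[:2]for p in((334,343),(393,343))]
R0,R1=[atz(c,*f(p),.072)[:2]for p in((541,308),(600,308))]
F0,F1=[atz(c,*f(p),.074)[:2]for p in((300,467),(292,125))]
for k,p in dict(N=N,G0=G0,G1=G1,R0=R0,R1=R1,F0=F0,F1=F1,B=B[:2]).items(): print(k,p,'along',(p-A[:2])@e,'perp',(p-A[:2])@n)
C=[atz(c,*f(p),.014)[:2]for p in((234,45),(792,36),(233,418))];d=C[1]-C[0];print('base yaw',np.degrees(np.arctan2(d[1],d[0])),np.linalg.norm(d))
d=B[:2];P=np.array(ctrl.get_state()['position'][:2]);s=ctrl.get_state()
G=(G0+G1)/2; o=A[:2]+e*((G-A[:2])@e)-n*.0085; print('origin',o,'pin in gauge by robot',(P-o)@e,(P-o)@n)
# pin foot seen: foot lower rim in crop centre x 92, top ~381
ft=atz(c,*f((91,400)),.1976-.0586);print('foot seen',ft,P)
for f_ in('w2',):
  W=cloud(c);
  for p in((150+250,160),(500,235),(364,360),(400,430)):u=f(p);print(p,dep(c,*u))
```

```text
A [0.53807629 0.03085111 0.072     ] B [0.60929204 0.01259657 0.072     ] len 0.07351810158166282 yaw -14.376932192228708
N [0.53307399 0.03706536] along -0.006388643682298202 perp 0.004777569194417268
G0 [0.54897009 0.00761627] along 0.01632184626124792 perp -0.019802267521862663
G1 [0.56164852 0.00411723] along 0.029472043839885637 perp -0.02004368284159934
R0 [0.59492614 0.00325567] along 0.06192144192108106 perp -0.012615432075600586
R1 [ 6.07533547e-01 -2.21319916e-04] along 0.07499736033647364 perp -0.012853111238610538
F0 [ 0.53490342 -0.0182035 ] along 0.00910674684194375 perp -0.048306203664098636
F1 [0.55077736 0.05731341] along 0.00573273204097203 perp 0.028787255784188438
B [0.60929204 0.01259657] along 0.07351810158166282 perp 0.0
base yaw -14.481523342214873 0.13888552046655095
origin [0.55814563 0.01693199] pin in gauge by robot -0.06021848634799901 -0.004392270226502406
foot seen [0.49907009 0.02932648 0.139     ] [0.49872239 0.02762952]
(400, 160) [0.57118572 0.04411106 0.07474323]
(500, 235) [0.58938841 0.02164997 0.07144257]
(364, 360) [0.55467943 0.00166164 0.07099359]
(400, 430) [ 0.55859021 -0.01536354  0.07453079]
```

```bash
python3 -m handwheel '[[0.015,0,0,0,0,0,-1.1],[0.015,-0.001,0.019,0,0,0,0],[0.015,0,0.019,0,0,0,0],[0.015,0,0,0.03,0,0,0],[0.015,0,0,0.035,0,0,0],[0.015,0,0,0.03,0,0,0],[0.015,0,0,0.014,0,0,0],[0.015,0,0,0,0,0,0],[0.015,0,0,0,0,0,0]]'
cat >> h.py <<'E'
e=np.array([np.cos(np.radians(-14.4)),np.sin(np.radians(-14.4))]);n=np.array([-e[1],e[0]]);o=np.array([.5581,.0169])
def gz():
    s=ctrl.get_state();P=np.array(s['position'][:2])-o;F=np.array(s['ft_force']);y=Ro.from_rotvec(s['tool_rot']).as_matrix()
    print('t',round(float(s['time']),2),'gx,gy mm',np.round([P@e*1e3,P@n*1e3],2),'z',round(float(s['position'][2]),4),'F gx gy z',np.round([F[:2]@e,F[:2]@n,F[2]],2),'T',np.round(s['torque'],2),'yaw',round(np.degrees(np.arctan2(y[1,1],y[0,1])),2),'tilt',np.round(np.degrees(y[:2,2]),2))
E
python3 - <<'E'
from h import *
gz();snap('wrist','w3')
c=load('w3');im=c['im'][140:260,240:400];cv2.imwrite('pics/w3c.png',cv2.resize(im,None,fx=5,fy=5,interpolation=cv2.INTER_CUBIC))
E
```

```text
time: 6.7
position: [0.5372, 0.0168, 0.0907]
tool_rot: [2.48, 1.927, 0.003]
ft_force: [0.2, -0.6, -1.7]
grip_width: 0.269
grip_force: 59.8
t 6.7 gx,gy mm [-20.27  -5.28] z 0.0907 F gx gy z [ 0.32 -0.53 -1.68] T [-0.06  0.06  0.01] yaw -14.31 tilt [0.13 0.03]
```

View pics/w3c.png

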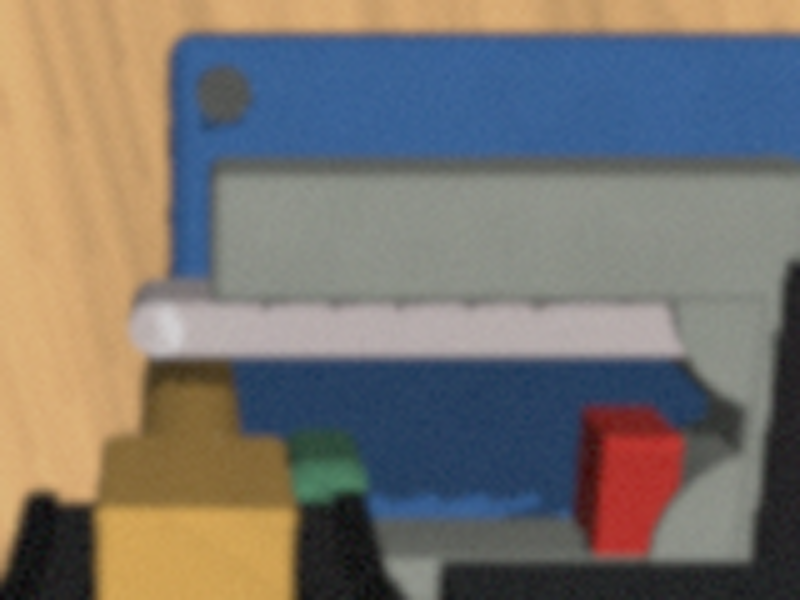

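The pin is in the throat just ahead of the go anvil, next to the nose of the fixed anvil: shank at ≈(190,400) in the crop, green anvil at (330,470). Next, feel for the fixed anvil.

```bash
g(){ python3 -c 'from h import *;gz()'; }
python3 -m handwheel '[[0.015,0.0015,0,0.0015,0,0,0],[0.015,0.0015,0,0,0,0,0],[0.015,0,0,0,0,0,0],[0.015,0,0,0,0,0,0]]' >/dev/null; g
python3 -m handwheel '[[0.015,0.0005,0,0,0,0,0],[0.015,0,0,0,0,0,0]]' >/dev/null; g
python3 -m handwheel '[[0.015,0.0005,0,0,0,0,0],[0.015,0,0,0,0,0,0]]' >/dev/null; g
```

```text
t 7.25 gx,gy mm [-21.24  -2.84] z 0.088 F gx gy z [-0.97  0.38 -1.75] T [-0.08  0.04  0.01] yaw -14.33 tilt [0. 0.]
t 7.5 gx,gy mm [-21.26  -2.28] z 0.088 F gx gy z [ 0.09 -0.82 -2.57] T [-0.09  0.08 -0.03] yaw -14.34 tilt [0.   0.01]
t 7.75 gx,gy mm [-21.25  -1.74] z 0.088 F gx gy z [ 0.66 -0.66 -1.96] T [-0.12  0.06 -0.01] yaw -14.33 tilt [0. 0.]
```

```bash
g(){ python3 -c 'from h import *;gz()'; }
python3 -m handwheel '[[0.015,0.0005,0,0,0,0,0],[0.015,0,0,0,0,0,0]]' >/dev/null; g
python3 -m handwheel '[[0.015,0.0005,0,0,0,0,0],[0.015,0,0,0,0,0,0]]' >/dev/null; g
python3 -m handwheel '[[0.015,0.0003,0,0,0,0,0],[0.015,0,0,0,0,0,0]]' >/dev/null; g
```

```text
t 8.0 gx,gy mm [-21.26  -1.26] z 0.088 F gx gy z [-1.01  0.3  -2.37] T [-0.03  0.09  0.02] yaw -14.33 tilt [0. 0.]
t 8.25 gx,gy mm [-21.27  -0.73] z 0.088 F gx gy z [-0.21  0.12 -1.69] T [-0.1   0.03 -0.01] yaw -14.33 tilt [0.   0.01]
t 8.5 gx,gy mm [-21.26  -0.51] z 0.088 F gx gy z [-0.11 -0.52 -2.78] T [-0.11  0.03  0.03] yaw -14.33 tilt [0. 0.]
```

```bash
g(){ python3 -c 'from h import *;gz()'; }
for i in 1 2 3; do python3 -m handwheel '[[0.015,0.0004,0,0,0,0,0],[0.015,0,0,0,0,0,0]]' >/dev/null; g; done
```

```text
t 8.75 gx,gy mm [-21.28  -0.06] z 0.088 F gx gy z [ 1.05 -0.51 -2.35] T [-0.1   0.04  0.03] yaw -14.33 tilt [0. 0.]
t 9.0 gx,gy mm [-21.25   0.33] z 0.088 F gx gy z [ 0.2  -0.78 -2.1 ] T [-0.15  0.09  0.05] yaw -14.33 tilt [0.01 0.01]
t 9.25 gx,gy mm [-21.27   0.76] z 0.088 F gx gy z [-0.27 -0.21 -2.23] T [-0.14  0.01 -0.04] yaw -14.33 tilt [0.   0.01]
```

```bash
g(){ python3 -c 'from h import *;gz()'; }
for i in 1 2 3; do python3 -m handwheel '[[0.015,0.0004,0,0,0,0,0],[0.015,0,0,0,0,0,0]]' >/dev/null; g; done
```

```text
t 9.5 gx,gy mm [-21.28   1.12] z 0.088 F gx gy z [-0.36 -0.06 -2.79] T [-0.1   0.02 -0.01] yaw -14.33 tilt [0. 0.]
t 9.75 gx,gy mm [-21.26   1.39] z 0.088 F gx gy z [-0.78 -0.8  -2.09] T [-0.18  0.09 -0.02] yaw -14.34 tilt [ 0. -0.]
t 10.0 gx,gy mm [-21.25   1.64] z 0.088 F gx gy z [ 0.68 -0.47 -1.69] T [-0.25  0.04 -0.02] yaw -14.34 tilt [-0.   -0.01]
```

```bash
g(){ python3 -c 'from h import *;gz()'; }
for i in 1 2; do python3 -m handwheel '[[0.015,0.0004,0,0,0,0,0],[0.015,0,0,0,0,0,0]]' >/dev/null; g; done
```

```text
t 10.25 gx,gy mm [-21.24   1.91] z 0.088 F gx gy z [ 1.01 -1.29 -1.37] T [-0.54  0.26 -0.  ] yaw -14.35 tilt [-0.01 -0.02]
t 10.5 gx,gy mm [-21.21   2.18] z 0.088 F gx gy z [-1.02 -3.07 -0.76] T [-0.77  0.3  -0.03] yaw -14.35 tilt [-0.01 -0.03]
```

```bash
g(){ python3 -c 'from h import *;gz()'; }
python3 -m handwheel '[[0.015,-0.0018,0,0,0,0,0],[0.015,0,0,0,0,0,0],[0.015,0,0,0,0,0,0]]' >/dev/null; g
python3 -m handwheel '[[0.015,0,0.003,0,0,0,0],[0.015,0,0.003,0,0,0,0],[0.015,0,0.002,0,0,0,0],[0.015,0,0,0,0,0,0]]' >/dev/null; g
python3 -m handwheel '[[0.015,0,0.002,0,0,0,0],[0.015,0,0.001,0,0,0,0],[0.015,0,0,0,0,0,0]]' >/dev/null; g
```

```text
t 10.88 gx,gy mm [-21.28   1.4 ] z 0.088 F gx gy z [ 0.17  0.07 -3.22] T [-0.1   0.06  0.  ] yaw -14.32 tilt [0.02 0.03]
t 11.38 gx,gy mm [-13.06   0.84] z 0.0879 F gx gy z [ 0.04 -0.39 -2.59] T [-0.1   0.09  0.03] yaw -14.35 tilt [ 0. -0.]
t 11.75 gx,gy mm [-10.19   0.85] z 0.088 F gx gy z [-0.13 -0.75 -2.19] T [-0.15  0.06  0.03] yaw -14.34 tilt [ 0. -0.]
```

```bash
g(){ python3 -c 'from h import *;gz()'; }
for i in 1 2 3 4; do python3 -m handwheel '[[0.015,0,0.001,0,0,0,0],[0.015,0,0.001,0,0,0,0],[0.015,0,0,0,0,0,0]]' >/dev/null; g; done
```

```text
t 12.12 gx,gy mm [-8.18  0.84] z 0.088 F gx gy z [ 0.42  0.13 -1.39] T [-0.11  0.04  0.05] yaw -14.34 tilt [ 0.01 -0.  ]
t 12.5 gx,gy mm [-6.17  0.86] z 0.088 F gx gy z [-0.28 -0.06 -2.05] T [-0.14  0.02 -0.01] yaw -14.34 tilt [0.01 0.  ]
t 12.88 gx,gy mm [-4.16  0.88] z 0.088 F gx gy z [ 0.92  0.09 -3.25] T [-0.06  0.14  0.02] yaw -14.34 tilt [ 0.01 -0.  ]
t 13.25 gx,gy mm [-2.19  0.86] z 0.088 F gx gy z [-0.48 -1.16 -2.69] T [-0.14  0.06 -0.  ] yaw -14.34 tilt [ 0. -0.]
```

```bash
g(){ python3 -c 'from h import *;gz()'; }
for i in 1 2 3 4; do python3 -m handwheel '[[0.015,0,0.0015,0,0,0,0],[0.015,0,0.0015,0,0,0,0],[0.015,0,0.001,0,0,0,0],[0.015,0,0,0,0,0,0]]' >/dev/null; g; done
```

```text
t 13.75 gx,gy mm [1.83 0.86] z 0.088 F gx gy z [-0.27 -0.17 -2.16] T [-0.08  0.06  0.01] yaw -14.34 tilt [ 0. -0.]
t 14.25 gx,gy mm [5.86 0.86] z 0.088 F gx gy z [ 0.57  0.21 -2.09] T [-0.09  0.12 -0.05] yaw -14.34 tilt [ 0.01 -0.  ]
t 14.75 gx,gy mm [9.85 0.88] z 0.088 F gx gy z [ 0.56 -0.16 -1.72] T [-0.13  0.07 -0.01] yaw -14.34 tilt [0.01 0.  ]
t 15.25 gx,gy mm [13.84  0.9 ] z 0.088 F gx gy z [ 0.74  1.34 -1.84] T [-0.13  0.11 -0.03] yaw -14.34 tilt [ 0.01 -0.  ]
```

```bash
g(){ python3 -c 'from h import *;gz()'; }
for i in 1 2 3 4 5 6; do python3 -m handwheel '[[0.015,0,0.001,0,0,0,0],[0.015,0,0.001,0,0,0,0],[0.015,0,0,0,0,0,0]]' >/dev/null; g|cut -c1-120; done
```

```text
t 15.62 gx,gy mm [15.82  0.86] z 0.088 F gx gy z [ 0.53  0.22 -2.  ] T [-0.08  0.11  0.01] yaw -14.34 tilt [ 0. -0.]
t 16.0 gx,gy mm [17.85  0.9 ] z 0.088 F gx gy z [ 0.38  0.61 -1.58] T [-0.05  0.11  0.04] yaw -14.34 tilt [0.01 0.  ]
t 16.38 gx,gy mm [19.85  0.87] z 0.088 F gx gy z [-0.45 -0.48 -2.55] T [-0.11 -0.01 -0.02] yaw -14.34 tilt [ 0.01 -0.  ]
t 16.75 gx,gy mm [21.84  0.92] z 0.088 F gx gy z [-0.32 -0.31 -1.84] T [-0.1   0.04  0.05] yaw -14.34 tilt [0.01 0.  ]
t 17.12 gx,gy mm [23.86  0.9 ] z 0.088 F gx gy z [ 0.11  0.33 -2.58] T [-0.1  -0.02 -0.09] yaw -14.34 tilt [ 0.01 -0.  ]
t 17.5 gx,gy mm [25.8   0.93] z 0.0879 F gx gy z [ 0.22 -0.24 -2.87] T [-0.06  0.05  0.04] yaw -14.34 tilt [0. 0.]
```

```bash
g(){ python3 -c 'from h import *;gz()'; }
for i in 1 2 3 4; do python3 -m handwheel '[[0.015,0,0.0005,0,0,0,0],[0.015,0,0,0,0,0,0]]' >/dev/null; g|cut -c1-120; done
```

```text
t 17.75 gx,gy mm [26.26  0.9 ] z 0.088 F gx gy z [ 0.42 -0.56 -1.14] T [-0.1   0.06  0.02] yaw -14.34 tilt [0. 0.]
t 18.0 gx,gy mm [26.77  0.94] z 0.088 F gx gy z [ 0.31 -0.12 -2.01] T [-0.11 -0.01  0.02] yaw -14.34 tilt [0. 0.]
t 18.25 gx,gy mm [27.3   0.94] z 0.088 F gx gy z [-0.36  0.35 -3.04] T [-0.06  0.04 -0.02] yaw -14.34 tilt [0.01 0.  ]
t 18.5 gx,gy mm [27.76  0.93] z 0.088 F gx gy z [-0.79 -0.52 -2.7 ] T [-0.1   0.05  0.01] yaw -14.34 tilt [0. 0.]
```

```bash
g(){ python3 -c 'from h import *;gz()'; }
for i in 1 2 3; do python3 -m handwheel '[[0.015,0,0.0005,0,0,0,0],[0.015,0,0,0,0,0,0]]' >/dev/null; g|cut -c1-120; done
```

```text
t 18.75 gx,gy mm [28.29  0.94] z 0.088 F gx gy z [-0.52 -0.17 -1.88] T [-0.07  0.08 -0.01] yaw -14.34 tilt [0.01 0.  ]
t 19.0 gx,gy mm [28.76  0.94] z 0.088 F gx gy z [ 1.49  0.16 -3.18] T [-0.07  0.08 -0.02] yaw -14.33 tilt [0. 0.]
t 19.25 gx,gy mm [29.26  0.91] z 0.088 F gx gy z [ 0.35 -0.43 -2.37] T [-0.14  0.09  0.  ] yaw -14.34 tilt [0. 0.]
```

```bash
g(){ python3 -c 'from h import *;gz()'; }
for i in 1 2 3 4; do python3 -m handwheel '[[0.015,0,0.0005,0,0,0,0],[0.015,0,0,0,0,0,0]]' >/dev/null; g|cut -c1-120; done
```

```text
t 19.5 gx,gy mm [29.8   0.92] z 0.088 F gx gy z [-0.02 -0.23 -2.76] T [-0.1   0.11  0.04] yaw -14.34 tilt [0.01 0.  ]
t 19.75 gx,gy mm [30.3   0.92] z 0.088 F gx gy z [ 0.21 -0.65 -2.29] T [-0.08  0.1  -0.01] yaw -14.34 tilt [0.01 0.  ]
t 20.0 gx,gy mm [30.79  0.94] z 0.088 F gx gy z [-0.52  0.64 -2.83] T [-0.12  0.05 -0.01] yaw -14.34 tilt [0.01 0.  ]
t 20.25 gx,gy mm [31.29  0.93] z 0.088 F gx gy z [-0.28 -0.57 -2.22] T [-0.14  0.04 -0.02] yaw -14.34 tilt [0.01 0.  ]
```

```bash
g(){ python3 -c 'from h import *;gz()'; }
for i in 1 2; do python3 -m handwheel '[[0.015,0,0.0005,0,0,0,0],[0.015,0,0,0,0,0,0]]' >/dev/null; g|cut -c1-120; done
```

```text
t 20.5 gx,gy mm [31.78  0.92] z 0.088 F gx gy z [ 0.2  -0.36 -1.87] T [-0.06  0.    0.04] yaw -14.34 tilt [0. 0.]
t 20.75 gx,gy mm [32.27  0.95] z 0.088 F gx gy z [ 0.12 -0.61 -3.08] T [-0.06  0.12 -0.01] yaw -14.34 tilt [0. 0.]
```

```bash
g(){ python3 -c 'from h import *;gz()'; }
for i in 1 2 3; do python3 -m handwheel '[[0.015,0,0.0005,0,0,0,0],[0.015,0,0,0,0,0,0]]' >/dev/null; g|cut -c1-120; done
```

```text
t 21.0 gx,gy mm [32.77  0.93] z 0.088 F gx gy z [ 0.45 -0.74 -1.78] T [-0.12  0.07  0.03] yaw -14.34 tilt [0.01 0.  ]
t 21.25 gx,gy mm [33.29  0.94] z 0.088 F gx gy z [-0.05 -0.94 -2.46] T [-0.08  0.11  0.05] yaw -14.33 tilt [0.01 0.  ]
t 21.5 gx,gy mm [33.79  0.91] z 0.088 F gx gy z [ 0.09  0.86 -2.89] T [-0.1   0.06  0.01] yaw -14.34 tilt [0. 0.]
```

```bash
g(){ python3 -c 'from h import *;gz()'; }
for i in 1 2; do python3 -m handwheel '[[0.015,0,0.0005,0,0,0,0],[0.015,0,0,0,0,0,0]]' >/dev/null; g|cut -c1-120; done
```

```text
t 21.75 gx,gy mm [34.32  0.91] z 0.088 F gx gy z [-0.11 -0.5  -2.07] T [-0.1   0.07  0.02] yaw -14.34 tilt [0.01 0.  ]
t 22.0 gx,gy mm [34.79  0.97] z 0.088 F gx gy z [-0.22  0.26 -2.52] T [-0.1   0.05  0.05] yaw -14.34 tilt [0.01 0.01]
```

```bash
g(){ python3 -c 'from h import *;gz()'; }
for i in 1 2; do python3 -m handwheel '[[0.015,0,0.0005,0,0,0,0],[0.015,0,0,0,0,0,0]]' >/dev/null; g|cut -c1-120; done
```

```text
t 22.25 gx,gy mm [35.29  0.92] z 0.088 F gx gy z [ 0.82 -0.79 -3.47] T [-0.13  0.05  0.01] yaw -14.34 tilt [0.01 0.  ]
t 22.5 gx,gy mm [35.8   0.93] z 0.088 F gx gy z [-0.64 -0.8  -1.09] T [-0.12  0.05 -0.03] yaw -14.34 tilt [0.01 0.  ]
```

```bash
g(){ python3 -c 'from h import *;gz()'; }
for i in 1 2; do python3 -m handwheel '[[0.015,0,0.0005,0,0,0,0],[0.015,0,0,0,0,0,0]]' >/dev/null; g|cut -c1-120; done
```

```text
t 22.75 gx,gy mm [36.28  0.94] z 0.088 F gx gy z [ 0.54 -0.77 -2.02] T [-0.1   0.11 -0.02] yaw -14.34 tilt [0.01 0.  ]
t 23.0 gx,gy mm [36.62  0.97] z 0.0879 F gx gy z [-0.73  1.12 -2.94] T [-0.04  0.15  0.02] yaw -14.34 tilt [-0.01  0.01]
```

```bash
g(){ python3 -c 'from h import *;gz()'; }
for i in 1 2; do python3 -m handwheel '[[0.015,0,0.0004,0,0,0,0],[0.015,0,0,0,0,0,0]]' >/dev/null; g|cut -c1-120; done
```

```text
t 23.25 gx,gy mm [36.84  1.07] z 0.0879 F gx gy z [-0.69  0.47 -1.41] T [0.01 0.33 0.02] yaw -14.33 tilt [-0.03  0.02]
t 23.5 gx,gy mm [37.04  1.1 ] z 0.0878 F gx gy z [-1.75  0.96 -1.87] T [ 0.1   0.62 -0.  ] yaw -14.33 tilt [-0.05  0.02]
```

```bash
g(){ python3 -c 'from h import *;gz()'; }
for i in 1 2; do python3 -m handwheel '[[0.015,0,0.0004,0,0,0,0],[0.015,0,0,0,0,0,0]]' >/dev/null; g|cut -c1-120; done
```

```text
t 23.75 gx,gy mm [37.3  1.1] z 0.0878 F gx gy z [-4.37  0.17 -0.44] T [ 0.32  0.98 -0.1 ] yaw -14.33 tilt [-0.07  0.03]
t 24.0 gx,gy mm [37.56  1.12] z 0.0877 F gx gy z [-4.09  0.58 -0.95] T [ 0.44  1.35 -0.04] yaw -14.33 tilt [-0.09  0.03]
```

```bash
g(){ python3 -c 'from h import *;gz()'; }
for i in 1 2 3 4; do python3 -m handwheel '[[0.015,0,0,0,0,0,0],[0.015,0,0,0,0,0,0]]' >/dev/null; g|cut -c1-120; done
```

```text
t 24.25 gx,gy mm [37.58  1.15] z 0.0877 F gx gy z [-5.34  0.6  -1.23] T [ 0.49  1.38 -0.02] yaw -14.33 tilt [-0.08  0.03
t 24.5 gx,gy mm [37.61  1.11] z 0.0877 F gx gy z [-5.16  0.47 -0.82] T [ 0.5   1.39 -0.04] yaw -14.33 tilt [-0.08  0.03]
t 24.75 gx,gy mm [37.58  1.12] z 0.0877 F gx gy z [-4.83  0.56 -1.65] T [ 0.51  1.35 -0.07] yaw -14.33 tilt [-0.08  0.03
t 25.0 gx,gy mm [37.58  1.13] z 0.0877 F gx gy z [-5.91  0.59 -1.79] T [0.53 1.36 0.  ] yaw -14.33 tilt [-0.08  0.03]
```

Held steady at ≈5 N for over 1 s. Now back out along -x.

```bash
python3 -m handwheel '[[0.015,0,-0.002,0,0,0,0],[0.015,0,-0.004,0,0,0,0],[0.015,0,-0.006,0,0,0,0],[0.015,0,-0.008,0,0,0,0],[0.015,0,-0.008,0,0,0,0],[0.015,0,-0.008,0,0,0,0],[0.015,0,-0.008,0,0,0,0],[0.015,0,-0.008,0,0,0,0],[0.015,0,-0.01,0,0,0,0],[0.015,0,-0.01,0,0,0,0],[0.015,0,-0.01,0,0,0,0],[0.015,0,0,0,0,0,0]]'; python3 -c 'from h import *;gz()'
```

```text
time: 26.5
position: [0.5153, 0.029, 0.088]
tool_rot: [-2.48, -1.927, -0.0]
ft_force: [0.8, -0.5, -2.4]
grip_width: 0.267
grip_force: 59.8
t 26.5 gx,gy mm [-44.52   1.1 ] z 0.088 F gx gy z [ 0.89 -0.24 -2.39] T [-0.09  0.07  0.01] yaw -14.3 tilt [-0.01  0.04]
```

```bash
python3 -m handwheel '[[0.015,0,0,-0.02,0,0,0],[0.015,0,0,-0.05,0,0,0],[0.015,0,0,-0.047,0,0,0],[0.015,-0.02,0.0095,0,0,0,0],[0.015,-0.04,0.0191,0,0,0,0],[0.015,-0.04,0.0191,0,0,0,0],[0.015,-0.04,0.0191,0,0,0,0],[0.015,-0.04,0.0191,0,0,0,0],[0.015,-0.04,0.0191,0,0,0,0],[0.015,-0.0347,0.0167,0,0,0,0],[0.015,0,0,0,0,0,0],[0.015,0,0,0,0,0,0]]'
python3 - <<'E'
from h import *
gz();snap('wrist','w4')
c=load('w4');im=c['im'][130:250,200:360];cv2.imwrite('pics/w4c.png',cv2.resize(im,None,fx=5,fy=5,interpolation=cv2.INTER_CUBIC))
E
```

```text
time: 28.0
position: [0.571, -0.2477, 0.2046]
tool_rot: [-2.48, -1.927, -0.0]
ft_force: [0.8, 0.5, -2.6]
grip_width: 0.26
grip_force: 59.8
t 28.0 gx,gy mm [  78.32 -253.03] z 0.2046 F gx gy z [ 0.66  0.69 -2.59] T [-0.04  0.09  0.05] yaw -14.32 tilt [-0.02  0.04]
```

View pics/w4c.png

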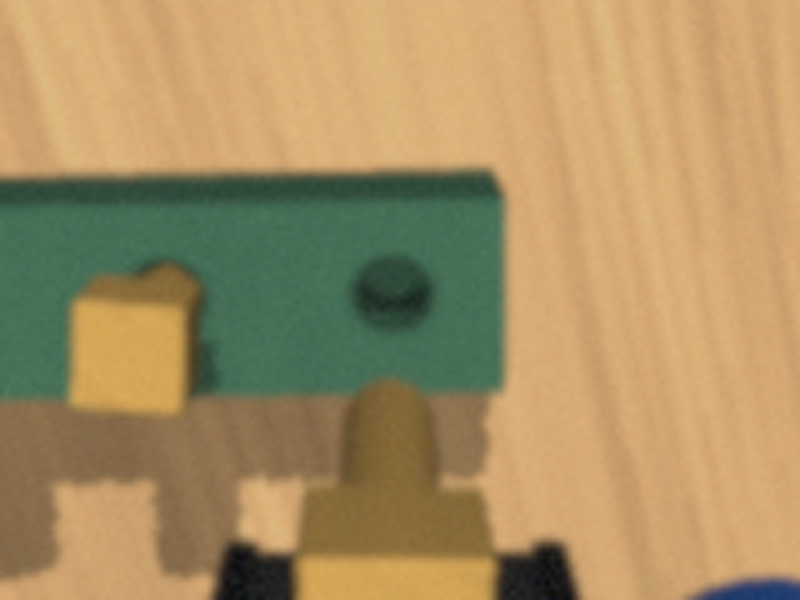

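Hole mouth at crop (392,293); held pin's foot at crop (391,≈420), shank directly below it in the picture. Computing the offset.

Run:
```python
from h import *
c=load('w4');s=ctrl.get_state();P=np.array(s['position']);f=lambda p:(200+p[0]/5-.4,130+p[1]/5-.4)
H=atz(c,*f((392,293)),.05);print('hole',H)
o1,r1=ray(c,*f((392,293)));T=load('top0');o2,r2=ray(T,165+738/4-.375,155+147/4-.375)
k=np.linalg.lstsq(np.c_[r1,-r2],o2-o1,rcond=None)[0];print('tri',o1+r1*k[0],o2+r2*k[1])
print('foot rear rim',atz(c,*f((391,381)),P[2]-.0586),'foot',atz(c,*f((391,420)),P[2]-.0586),'tcp',P)
# model rim of foot disc / shank bottom edge in image
for nm,ctr,r,z in(('foot r6',P,.006,P[2]-.0586),('shank r8',P,.008,P[2]-.0566),('mouth r11',H,.011,.05)):
    a=np.linspace(0,6.283,73);Q=np.c_[ctr[0]+r*np.cos(a),ctr[1]+r*np.sin(a),0*a+z]
    px=cv2.projectPoints(Q,cv2.Rodrigues(c['R'])[0],c['t'],c['K'],c['D'])[0][:,0]
    q=(px-[200,130]+.4)*5;print(nm,'x',q[:,0].min(),q[:,0].max(),'y',q[:,1].min(),q[:,1].max())
L,Rr=[atz(c,*f(p),.05)[:2] for p in((0,212),(492,197))];d=Rr-L;print('block yaw',np.degrees(np.arctan2(d[1],d[0])))
K=[atz(c,*f(p),.05)[:2] for p in((503,197),(503,391))];print('end edge',K,np.linalg.norm(K[0]-K[1]))
m=(K[0]+K[1])/2;dd=(K[0]-K[1])/np.linalg.norm(K[0]-K[1]);ax=np.array([dd[1],-dd[0]]);print('hole from edges',m-ax*.0275)
go([H[0],H[1],.2],-14.3)
```

```text
hole [ 0.57079417 -0.24804546  0.05      ]
tri [ 0.57053282 -0.24903225  0.04562106] [ 0.57034676 -0.24840852  0.04549161]
foot rear rim [ 0.57242058 -0.2417542   0.14611334] foot [ 0.57062721 -0.24876453  0.14611334] tcp [ 0.57125105 -0.24688047  0.20471334]
foot r6 x 357.95790415037584 425.58587902433703 y 376.9581572886082 441.3939533680306
shank r8 x 346.32268351062476 437.1675274537365 y 369.20753002869606 455.70512219256386
mouth r11 x 346.3558767095823 437.63432574103217 y 248.06176726069492 337.1363949864937
block yaw -12.560259900817083
end edge [array([ 0.60198436, -0.23199167]), array([ 0.59112769, -0.27871422])] 0.04796732327567746
hole from edges [ 0.56976966 -0.24912874]
pos [ 0.5713 -0.2469  0.2047] t 28.05 shift_mm [-1.25 -0.15  4.71] turn_deg [-0.02 -0.06  0.06]
```

Run:
```python
from h import *
c=load('w4');s=ctrl.get_state();P=np.array(s['position']);f=lambda p:(200+p[0]/5-.4,130+p[1]/5-.4)
P=np.array([.571,-.2475,.2046]);R=Ro.from_rotvec(s['tool_rot']).as_matrix();tx,ty=R[:2,0],R[:2,1]
for nm,p,z in(('head top rear',(397,557),.032),('head bottom rear',(393,490),.006),('hl',(302,490),.006),('hr',(483,490),.006)):
    q=atz(c,*f(p),P[2]+z)[:2]-P[:2];print(nm,'tool x,y mm',q@tx*1e3,q@ty*1e3)
H=np.array([.5708,-.2480])-P[:2];print('hole tool xy',H@tx*1e3,H@ty*1e3)
H=np.array([.5698,-.2491])-P[:2];print('hole(edges) tool xy',H@tx*1e3,H@ty*1e3)
im=c['im'].astype(int);u=int(round(200+391/5))
print('column',[(v,im[v,u-2:u+3].mean(0).round().astype(int).tolist()) for v in range(200,232,1)])
```

```text
head top rear tool x,y mm 11.63009407421383 0.9097498585205134
head bottom rear tool x,y mm 9.987550226462577 0.40941407785920114
hl tool x,y mm 9.999344214036462 -11.703252347852215
hr tool x,y mm 9.97488781162579 12.388794937056302
hole tool xy -0.5338392908410248 -0.07081902664133553
hole(edges) tool xy -1.8460813591366703 -0.769402944327546
column [(200, [87, 111, 70]), (201, [87, 112, 70]), (202, [86, 111, 69]), (203, [86, 111, 70]), (204, [84, 110, 73]), (205, [79, 109, 91]), (206, [66, 104, 111]), (207, [59, 103, 125]), (208, [55, 101, 128]), (209, [55, 102, 129]), (210, [55, 102, 130]), (211, [55, 102, 129]), (212, [56, 103, 130]), (213, [55, 103, 130]), (214, [56, 104, 131]), (215, [56, 103, 131]), (216, [56, 103, 131]), (217, [58, 105, 132]), (218, [54, 102, 130]), (219, [54, 102, 131]), (220, [57, 104, 132]), (221, [56, 104, 132]), (222, [56, 105, 132]), (223, [56, 104, 133]), (224, [56, 105, 132]), (225, [55, 104, 132]), (226, [57, 105, 134]), (227, [56, 105, 134]), (228, [58, 108, 136]), (229, [57, 106, 135]), (230, [59, 107, 136]), (231, [58, 107, 136])]
```

```bash
python3 -m handwheel '[[0.015,0.0004,-0.0005,0.02,0,0,0],[0.015,0,0,0.03,0,0,0],[0.015,0,0,0.025,0,0,0],[0.015,0,0,0.014,0,0,0],[0.015,0,0,0,0,0,0],[0.015,0,0,0,0,0,0]]' >/dev/null; g(){ python3 -c 'from h import *;gz()'|cut -d' ' -f1-40; }; g
for i in 1 2 3 4; do python3 -m handwheel '[[0.015,0,0,0.001,0,0,0],[0.015,0,0,0.001,0,0,0],[0.015,0,0,0,0,0,0]]' >/dev/null; g; done
```

```text
t 28.8 gx,gy mm [  78.49 -253.32] z 0.1168 F gx gy z [ 0.73  0.71 -1.84] T [-0.05  0.08 -0.03] yaw -14.32 tilt [ 0.09 -0.02]
t 29.18 gx,gy mm [  77.93 -253.33] z 0.1142 F gx gy z [-0.09 -0.56 -2.02] T [-0.09  0.07 -0.02] yaw -14.34 tilt [0.02 0.  ]
t 29.55 gx,gy mm [  77.73 -253.32] z 0.1118 F gx gy z [-0.33  0.77 -1.62] T [-0.01  0.13 -0.  ] yaw -14.34 tilt [-0.01  0.01]
t 29.93 gx,gy mm [  77.75 -253.29] z 0.1099 F gx gy z [ 0.26 -0.51 -2.5 ] T [-0.04  0.11  0.02] yaw -14.33 tilt [-0.01  0.01]
t 30.3 gx,gy mm [  77.73 -253.32] z 0.1078 F gx gy z [-0.   -0.51 -2.25] T [-0.07  0.02  0.  ] yaw -14.34 tilt [-0.01  0.01]
```

```bash
g(){ python3 -c 'from h import *;gz()'; }
for i in 1 2 3 4 5; do python3 -m handwheel '[[0.015,0,0,0.001,0,0,0],[0.015,0,0,0.001,0,0,0],[0.015,0,0,0,0,0,0]]' >/dev/null; g; done
```

```text
t 30.68 gx,gy mm [  77.83 -253.35] z 0.1059 F gx gy z [ 0.15  0.01 -1.79] T [-0.14  0.08  0.04] yaw -14.34 tilt [ 0. -0.]
t 31.05 gx,gy mm [  77.89 -253.4 ] z 0.1039 F gx gy z [ 0.23  0.13 -2.77] T [-0.19 -0.1  -0.04] yaw -14.34 tilt [ 0.01 -0.01]
t 31.43 gx,gy mm [  77.86 -253.36] z 0.1019 F gx gy z [ 0.88 -0.69 -3.33] T [-0.22 -0.09  0.02] yaw -14.34 tilt [ 0.01 -0.  ]
t 31.8 gx,gy mm [  77.82 -253.32] z 0.0999 F gx gy z [ 1.28 -0.75 -2.16] T [-0.3  -0.1   0.01] yaw -14.34 tilt [0. 0.]
t 32.17 gx,gy mm [  77.81 -253.33] z 0.0979 F gx gy z [ 0.49 -0.75 -2.98] T [-0.33 -0.13 -0.02] yaw -14.34 tilt [0. 0.]
```

```bash
g(){ python3 -c 'from h import *;gz()'; }
python3 -m handwheel '[[0.015,-0.0003,0.0004,0.002,0,0,0],[0.015,0,0,0.003,0,0,0],[0.015,0,0,0,0,0,0]]' >/dev/null; g
for i in 1 2 3; do python3 -m handwheel '[[0.015,0,0,0.0025,0,0,0],[0.015,0,0,0.0025,0,0,0],[0.015,0,0,0,0,0,0]]' >/dev/null; g; done
```

```text
t 32.55 gx,gy mm [  77.97 -253.53] z 0.0925 F gx gy z [ 0.22 -0.56 -2.82] T [-0.16  0.02  0.01] yaw -14.33 tilt [-0.03  0.01]
t 32.92 gx,gy mm [  78.02 -253.58] z 0.0876 F gx gy z [ 0.08 -0.11 -2.4 ] T [-0.13  0.03  0.01] yaw -14.34 tilt [-0.02  0.01]
t 33.3 gx,gy mm [  78.07 -253.58] z 0.0827 F gx gy z [-0.41 -0.33 -2.73] T [-0.17  0.05 -0.02] yaw -14.34 tilt [-0.02  0.01]
t 33.67 gx,gy mm [  78.06 -253.59] z 0.0776 F gx gy z [-0.46 -0.1  -2.88] T [-0.12  0.02 -0.  ] yaw -14.34 tilt [-0.02  0.01]
```

```bash
g(){ python3 -c 'from h import *;gz()'; }
python3 -m handwheel '[[0.015,0,0,0.0025,0,0,0],[0.015,0,0,0.0025,0,0,0],[0.015,0,0,0.0015,0,0,0],[0.015,0,0,0,0,0,0]]' >/dev/null; g
for i in 1 2 3 4 5; do python3 -m handwheel '[[0.015,0,0,0.0005,0,0,0],[0.015,0,0,0,0,0,0]]' >/dev/null; g; done
```

```text
t 34.17 gx,gy mm [  78.11 -253.61] z 0.0713 F gx gy z [ 0.27 -0.41 -1.6 ] T [-0.11  0.03 -0.01] yaw -14.34 tilt [-0.01  0.01]
t 34.42 gx,gy mm [  78.22 -253.57] z 0.071 F gx gy z [ 0.22 -0.07 -2.45] T [-0.06  0.07 -0.03] yaw -14.33 tilt [0.   0.01]
t 34.67 gx,gy mm [  78.2  -253.63] z 0.0704 F gx gy z [ 0.14 -0.05 -2.37] T [-0.16  0.06  0.02] yaw -14.34 tilt [0. 0.]
t 34.92 gx,gy mm [  78.2  -253.62] z 0.0699 F gx gy z [ 1.05  0.39 -1.97] T [-0.1   0.04 -0.  ] yaw -14.34 tilt [0. 0.]
t 35.17 gx,gy mm [  78.2  -253.61] z 0.0694 F gx gy z [-0.22  0.32 -1.65] T [-0.06  0.08 -0.02] yaw -14.34 tilt [-0.  0.]
t 35.42 gx,gy mm [  78.19 -253.62] z 0.0689 F gx gy z [-0.88 -0.57 -2.34] T [-0.04  0.11  0.05] yaw -14.34 tilt [-0.  0.]
```

```bash
g(){ python3 -c 'from h import *;gz()'; }
for i in 1 2 3; do python3 -m handwheel '[[0.015,0,0,0.0005,0,0,0],[0.015,0,0,0,0,0,0]]' >/dev/null; g; done
```

```text
t 35.67 gx,gy mm [  78.33 -253.63] z 0.0686 F gx gy z [-0.47  0.31 -0.81] T [-0.06  0.1   0.04] yaw -14.34 tilt [0.02 0.  ]
t 35.92 gx,gy mm [  78.48 -253.75] z 0.0686 F gx gy z [-1.52  0.    3.89] T [ 0.04  0.44 -0.02] yaw -14.34 tilt [ 0.04 -0.  ]
t 36.17 gx,gy mm [  78.66 -253.8 ] z 0.0685 F gx gy z [-2.92 -0.9   6.25] T [0.13 0.65 0.02] yaw -14.34 tilt [ 0.06 -0.  ]
```

Seated: z stops at 0.0686, Fz rising. Ease off, open a little, then lift.

```bash
python3 -m handwheel '[[0.015,0,0,-0.0009,0,0,0],[0.015,0,0,0,0,0,0],[0.028,0,0,0,0,0,0],[0.034,0,0,0,0,0,0],[0.04,0,0,0,0,0,0],[0.04,0,0,0,0,0,0],[0.04,0,0,0,0,0,0]]'
python3 -c 'from h import *;gz()'
```

```text
time: 37.05
position: [0.5708, -0.2482, 0.0683]
tool_rot: [-2.481, -1.927, -0.0]
ft_force: [0.8, -0.3, -0.1]
grip_width: 0.456
grip_force: 0.0
t 37.05 gx,gy mm [  78.22 -253.61] z 0.0683 F gx gy z [ 0.85 -0.1  -0.11] T [-0.06  0.09 -0.02] yaw -14.34 tilt [0. 0.]
```

```bash
python3 -m handwheel '[[0.04,0,0,-0.01,0,0,0],[0.04,0,0,-0.03,0,0,0],[0.04,0,0,-0.04,0,0,0],[0.04,0,0,-0.045,0,0,0],[0.04,0,0,-0.03,0,0,0],[0.04,0,0,0,0,0,0],[0.04,0,0,0,0,0,0],[0.04,0,0,0,0,0,0]]'
python3 - <<'E'
from h import *
gz();snap('wrist','w5');c=load('w5')
H=np.array([.5706,-.2485])
print(head(c,H)[:3]);print(head(c,(.5155,-.2365))[:3])
snap('top','top5');print(head(load('top5'),H)[:3],head(load('top5'),(.515,-.236))[:3])
E
```

```text
time: 38.05
position: [0.5701, -0.2478, 0.2221]
tool_rot: [-2.48, -1.926, 0.002]
ft_force: [-0.7, 0.2, -0.1]
grip_width: 0.458
grip_force: 0.0
t 38.05 gx,gy mm [  77.46 -253.39] z 0.2221 F gx gy z [-0.73  0.01 -0.09] T [-0.08  0.09  0.04] yaw -14.33 tilt [-0.12  0.04]
(((570.3206787109375, -248.06301879882812), (23.878976821899414, 23.254674911499023), 75.94876098632812), np.float64(0.10071552512404916), np.int64(500))
(((516.9817504882812, -236.42282104492188), (24.25635528564453, 24.206106185913086), 71.53947448730469), np.float64(0.10054695167070872), np.int64(513))
(((0.0, 0.0), (0.0, 0.0), 0.0), np.float64(nan), np.int64(0)) (((0.0, 0.0), (0.0, 0.0), 0.0), np.float64(nan), np.int64(0))
  return _methods._mean(a, axis=axis, dtype=dtype,
  ret = ret.dtype.type(ret / rcount)
h.py:26: RuntimeWarning: Mean of empty slice.
  q=W[m];b=cv2.minAreaRect((q[:,:2]*1e3).astype(np.float32));return b,np.median(q[:,2]),m.sum(),q[:,:2].mean(0)
  ret = um.true_divide(
```

Both heads measure the same height (0.1007 and 0.1005 m), so the pin is fully seated and released. The top view is blocked by the arm. Handing in.

```bash
python3 -c 'from bench import ctrl;print(ctrl.close_job())'
```

```text
the job is handed in; nothing more can be done
None
```

I gauged the pin (through the go gap untouched, held against the no-go anvil at about 5 N for over a second), stood it fully home in the green block's free hole and handed the job in at about 38 s; no verdict was returned.

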